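# Find the loose rock peg and put it in the caddy

### The arm

A 6-joint arm with a two-finger parallel gripper is mounted at the origin on the work surface. World frame = base frame: x ahead of the robot, y to its left, z up, the work surface at z = 0. Lengths are in m, angles in rad, forces in N, time in s.
With the tool pointing down it reaches from about 0.275 to 0.725 m from the base axis. Payload 5.6 kg.
Tool frame: the origin (TCP) lies midway between the tips of the shut fingers; the grasp point (between the pads) lies 19 mm behind it; z points along the fingers, y is the line along which they close (so a half turn about z gives the same grasp; the last joint's range is limited). The gripper opens to 85 mm and grips with 20 to 120 N. Pads are 22 mm wide; open, the fingers measure 114 mm over their backs; the gripper's body (76 mm by 85 mm) begins 54 mm behind the grasp point. The pads swing forward as they close: fully open they stand 13 mm farther back than shut.
Start: joints at [-0.987, 0.255, 0.108, 0, -1.424, -0.285], TCP at [0.162, -0.526, 0.21] pointing down, gripper open.
Joint ranges: [-2.95, 2.95], [-1.21, 1.97], [-1.09, 1.5], [-2.87, 1.71], [-2.94, -0.07], [-3.05, 3.05]. Speed limits (rad/s): [2.57, 2.57, 3.14, 3.14, 3.14, 3.14].

### API

Orientations are given as a unit quaternion [w, x, y, z].
In Python, from rig import readout, vision, ticket gives the robot as it stands.
- The arm moves only by the tool send_rows, never from a script. Its argument "series" is a list that holds one entry, the list of rows, each a list of 6 numbers: the shift along the world's x, y, z in cm, then the turn, a rotation vector about the world's x, y, z in rad. In form: [[[x, y, z, ax, ay, az], ...]]. A call has 1 to 12 rows; each row is the pose to reach, as a shift and turn from the pose commanded when the call began; what a row does not reach only later rows make up. A row lasts 1/8 s, in which the tool goes at most 62.5 mm and 10.7 degrees, less where a joint would pass 70% of its speed; a pose out of reach is approached as far as the arm can. A call with a gripper value outside its range is refused whole. "gripper" is the finger opening in cm, from 0 to 8.54, set as the call begins (left out, the last holds). The fingers move at their own pace and stop on an object; "newtons" is the grip in N (left out, the last holds). Time passes only in rows, so rows that repeat a pose let the fingers close. It gives the time, the measured TCP pose, the force, the opening and the grip force at its end, in the units of the state.
- readout.state(): the state, without advancing time (a new reading comes with each control period).
- vision.grab_frame(name): name is "side" or "top"; returns a dict with "frame" (400x640x3 uint8, blue, green, red), "mtx" (3x3 intrinsics, pixels), "T" (4x4, takes a point from camera to world coordinates). Camera axes: x right, y up, looking along -z (the intrinsics and any distortion apply to the point x, -y, -z); pixel columns grow to the right and rows downward; lengths in m; the calibration is good to about 2 mm. A picture is of the moment at which its call begins. There is no depth.
- ticket.finish_job(): hands the job in; it is judged then, once.
The state is a dict: "time_s": time; "q": joint angles; "qd": joint speeds; "tau": joint torques, N m; "tcp_pos": TCP position; "tool_rot": TCP orientation; "ft_force": force on the tool from outside, world axes, zero at the start; "ft_torque": the same for the moment, N m; "grip_width": finger opening in m; "finger_force": force on a finger pad.
Only numpy, scipy, OpenCV 4.12 (cv2) and the standard library are available. Lean on these libraries where they do the work, as an engineer would, in place of code of your own. Each camera call takes 0.05 s, during which the arm holds its last target. There are 200 camera calls.

### The job

One of the three steel rock pegs leaning in the timber block has worked loose in its socket. Wiggle the pegs well from side to side, along the block, to feel which one has play; then draw that one out and lower it foot first, still in hand, well down into the open half of the green caddy before letting go. Leave the two tight pegs seated and do not shift the other things on the bench.

Things in the scene. Friction and masses are not known exactly. Their poses are not given: they have to be found in the camera images.
- block: fixed timber sleeper, 120 (x) x 340 (y) x 75 mm high, origin at the centre of its underside. Three sockets at y = -110, 0, 110 mm. One, it varies and cannot be seen which, is slack: its peg rocks freely along the block's y, the head swinging 10 to 20 mm each way about the foot, does not spring back, and slides out along its own axis.
- block_mouth (a point): centre of the mouth of the middle socket (80 mm above the bench; rubber bushes, all alike). Sockets go 70 mm down along the leaning pegs. The two tight sockets grip fast: a peg head there gives no more than about 5 mm each way to a sideways push of 10 N at mid-shaft, and the peg cannot be drawn out.
- block_rail (a point): middle of a fixed 30 mm steel tube rail, 262 mm above the bench, 22 mm to -x of the block's middle, running along the block's y over the pegs, end posts at y = +-165 mm. It is in the way of a hand coming straight down on a peg: come in tilted, along the leaning peg from the robot's side.
- caddy: fixed green plastic tool caddy, 200 (x) x 150 (y) x 120 mm high, walls 4 mm; origin at the centre of its underside. A wall at x = 0 halves it: the far half (+x) is under its shut flip-top lid (top at 128 mm), the near half (-x) is open on top and empty, 94 x 142 mm inside, floor about 4 mm above the bench.
- caddy_bay (a point): centre of the mouth of the caddy's open half, level with the rim, 120 mm above the bench; axes as the caddy's
- peg_a: one of three identical dark steel rock pegs, about 0.28 kg, 170 mm long: 14 mm square shaft, T head 34 (across y) x 14 (y) x 12 mm, 22 mm wide wings (along y) at the hidden foot. It leans 30 degrees from vertical towards the block's -x (robot) side; 100 mm of it shows above the bush. Two shaft faces look along the block's +y and -y. Origin at the foot; seated, its axes are parallel to the block's.
- peg_a_foot (a point): centre of the foot end of peg_a
- peg_a_head (a point): centre of the top of the head of peg_a, 170 mm from the foot along the peg
- peg_b: one of three identical dark steel rock pegs, about 0.28 kg, 170 mm long: 14 mm square shaft, T head 34 (across y) x 14 (y) x 12 mm, 22 mm wide wings (along y) at the hidden foot. It leans 30 degrees from vertical towards the block's -x (robot) side; 100 mm of it shows above the bush. Two shaft faces look along the block's +y and -y. Origin at the foot; seated, its axes are parallel to the block's.
- peg_b_foot (a point): centre of the foot end of peg_b
- peg_b_head (a point): centre of the top of the head of peg_b, 170 mm from the foot along the peg
- peg_c: one of three identical dark steel rock pegs, about 0.28 kg, 170 mm long: 14 mm square shaft, T head 34 (across y) x 14 (y) x 12 mm, 22 mm wide wings (along y) at the hidden foot. It leans 30 degrees from vertical towards the block's -x (robot) side; 100 mm of it shows above the bush. Two shaft faces look along the block's +y and -y. Origin at the foot; seated, its axes are parallel to the block's.
- peg_c_foot (a point): centre of the foot end of peg_c
- peg_c_head (a point): centre of the top of the head of peg_c, 170 mm from the foot along the peg
- mallet: wooden mallet lying flat, 70 mm high head 65 x 110 mm, handle 28 mm thick and 200 mm long to -x; origin under the head's rear face; bystander
- tray: aluminium tray lying flat, 300 x 180 x 30 mm, at the left, origin at the centre of its underside; bystander
- pot: terracotta pot, 90 mm across, 85 mm high, origin under its centre; bystander beyond the caddy
- small_pot: terracotta pot, 66 mm across, 60 mm high, standing in the tray; bystander
- tin: round tin, 64 mm across, 90 mm high, standing between robot and caddy; origin under its centre; bystander
- brush: hand brush lying in the tray; bystander
- trowel: flat trowel lying at the right of the bench; bystander

How it is judged:
By the outcome, as a careful person would: the job done as asked, in the order asked, and still so for the second after the job is handed in, with the robot touching nothing.
It also fails if it takes over 70 s, if anything falls off the work surface, if the arm or the gripper's body presses on something with over 40 N, if the wrist force passes 120 N, or if a joint passes its speed limit or range.

## Working session

There is one attempt and no reset: what is moved stays moved. The work goes in short steps, Python scripts to look and compute and a tool call to move; the robot and the scene stay as the last step left them, time stands still between calls to the robot, and variables do not carry over. Pictures are saved under pics/ and viewed, at most 12 in all, crops included, and the job is handed in when it is done.

Besides the shell and the picture viewer there is one more tool, called after "Request:" by a JSON object that holds its "op" and its "data", one argument or row to a line. send_rows: Moves the arm, as the interface text tells. Its arguments: {"type":"object","properties":{"series":{"type":"array","items":{"type":"array","items":{"type":"array","items":{"type":"number"}}}},"gripper":{"type":"number"},"newtons":{"type":"number"}},"required":["series"]}

```bash
mkdir -p pics; ls; python3 - <<'E'
from rig import readout, vision
import cv2
print(readout.state())
for n in("side","top"):
    f=vision.grab_frame(n);cv2.imwrite(f"pics/{n}0.png",f["frame"]);print(n,f["mtx"],f["T"],[k for k in f])
E
```

```text
pics
{'time_s': 0.0, 'q': array([-9.87389946e-01,  2.55783689e-01,  1.06977394e-01, -4.67461051e-04,
       -1.42388263e+00, -2.84617319e-01]), 'qd': array([ 0.0004017 ,  0.00080435, -0.00107767,  0.00070771, -0.00243689,
       -0.00077416]), 'tau': array([ 5.59323362e-04, -3.86629629e+01,  2.37943590e+01,  5.36503315e+00,
       -6.14642995e-03,  1.42045837e-05]), 'tcp_pos': array([ 0.16180126, -0.52509755,  0.20896684]), 'tool_rot': array([-1.88185741e-04, -1.48805314e-01,  9.88866032e-01,  9.55778932e-04]), 'ft_force': array([-0.3295517 ,  0.22013801,  0.01091866]), 'ft_torque': array([-0.00393971,  0.00025654, -0.02841269]), 'finger_force': 0.0, 'grip_width': 0.08549137980904449}
side [[417.91050803   0.         310.33657284]
 [  0.         417.91050803 202.25179957]
 [  0.           0.           1.        ]] [[ 0.96164594  0.11680995 -0.24817841  0.19606923]
 [-0.2736894   0.46865258 -0.83991599 -1.06567123]
 [ 0.01819891  0.8756256   0.48264749  0.77297053]
 [ 0.          0.          0.          1.        ]] ['frame', 'mtx', 'T']
top [[408.53530611   0.         320.39762338]
 [  0.         408.53530611 201.23129704]
 [  0.           0.           1.        ]] [[-4.42549252e-04  9.95635660e-01 -9.33243603e-02  3.80397332e-01]
 [-9.99928627e-01 -1.55480427e-03 -1.18457915e-02 -3.62605085e-02]
 [-1.19391936e-02  9.33124572e-02  9.95565287e-01  1.54554859e+00]
 [ 0.00000000e+00  0.00000000e+00  0.00000000e+00  1.00000000e+00]] ['frame', 'mtx', 'T']
```

View pics/side0.png

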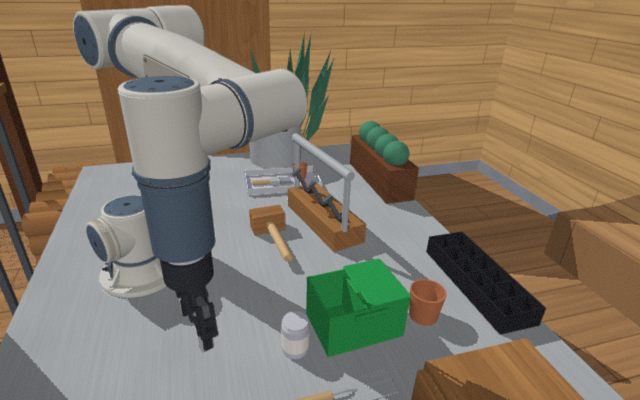

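View pics/top0.png

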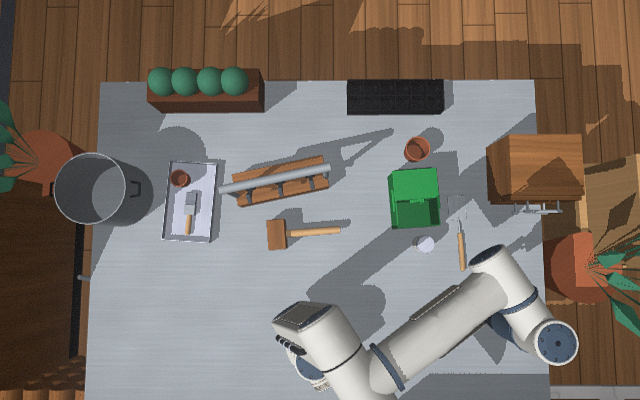

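The side view shows the block with its rail at about (325,200) and the caddy at (357,305). The top view shows the block at (282,182), the peg heads just under the rail, the caddy at (414,198), the tin at (425,244) and the mallet at (290,232). I'll zoom in on the block.

```bash
cat > h.py <<'E'
import numpy as np, cv2
from rig import readout, vision
def proj(f,p):
    T=np.linalg.inv(f["T"]);c=T[:3,:3]@np.asarray(p,float)+T[:3,3]
    u=f["mtx"]@np.array([c[0],-c[1],-c[2]]);return u[:2]/u[2]
def ray(f,uv):
    d=np.linalg.inv(f["mtx"])@np.array([uv[0],uv[1],1.]);d=f["T"][:3,:3]@np.array([d[0],-d[1],-d[2]])
    return f["T"][:3,3],d/np.linalg.norm(d)
def onz(f,uv,z):
    o,d=ray(f,uv);return o+d*(z-o[2])/d[2]
def tri(f1,a,f2,b):
    o1,d1=ray(f1,a);o2,d2=ray(f2,b)
    s=np.linalg.lstsq(np.c_[d1,-d2],o2-o1,rcond=None)[0]
    p,q=o1+s[0]*d1,o2+s[1]*d2;return (p+q)/2,np.linalg.norm(p-q)
def crop(f,x0,y0,w,h,k,name):
    cv2.imwrite(name,cv2.resize(f["frame"][y0:y0+h,x0:x0+w],None,fx=k,fy=k,interpolation=cv2.INTER_CUBIC))
E
python3 - <<'E'
from h import *
s=vision.grab_frame("side");t=vision.grab_frame("top")
crop(s,270,125,110,125,5-0.5,"pics/s1.png") if 0 else crop(s,270,125,130,125,4,"pics/s1.png")
crop(t,210,140,130,80,6,"pics/t1.png")
f=t
hsv=cv2.cvtColor(t["frame"],cv2.COLOR_BGR2HSV)
g=cv2.inRange(hsv,(50,120,40),(70,255,255));g[:160]=0
c=max(cv2.findContours(g,0,2)[0],key=cv2.contourArea);print(cv2.minAreaRect(c),cv2.approxPolyDP(c,3,True).reshape(-1,2).tolist())
E
```

```text
((414.00689697265625, 197.58277893066406), (57.96574401855469, 49.578155517578125), 85.2363510131836) [[435, 168], [396, 170], [388, 176], [392, 225], [439, 224]]
```

View pics/s1.png

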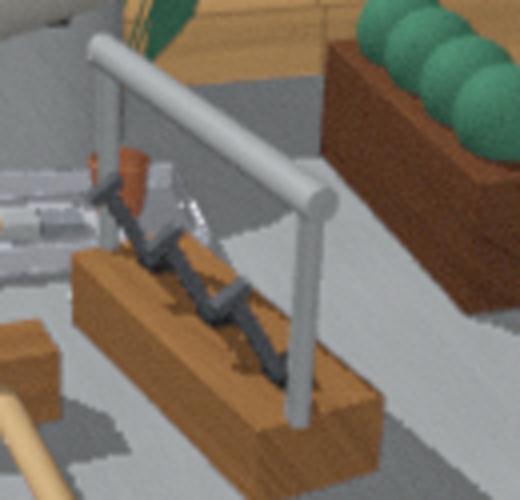

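View pics/t1.png

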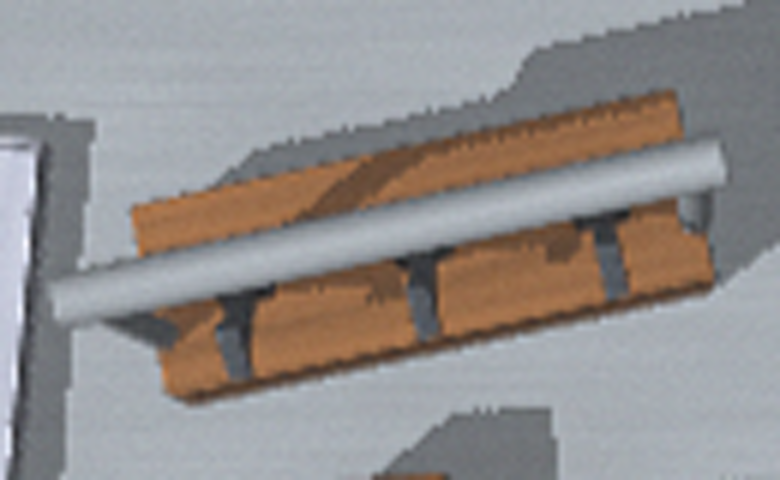

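The crops show three pegs leaning to the robot's side. In the side image the heads are near (296,172), (311,185) and (327,199). In the top image the bushes are near the rail and the head ends at (250,202), (281,196) and (312,189). Next I'll fit the block frame.

```bash
python3 - <<'E'
from h import *
np.set_printoptions(precision=4,suppress=True)
s=vision.grab_frame("side");t=vision.grab_frame("top")
c6=lambda x,y:(x/6+210,y/6+140)
c4=lambda x,y:(x/4+270,y/4+125)
P=[onz(t,c6(*p),.075)for p in[(133,207),(675,92),(712,282),(165,393)]]
for p in P:print("blk",p)
print("len",np.linalg.norm(P[0]-P[1]),np.linalg.norm(P[1]-P[2]))
ctr=np.mean(P,0);y=(P[0]-P[1])+(P[3]-P[2]);print("ctr",ctr,"yaw",np.arctan2(-y[0],y[1]))
for a,b in[((722,160),(320,200)),((52,302),(100,46))]:print("rail",onz(t,c6(*a),.262),tri(t,c6(*a),s,c4(*b)))
for a,b in[((240,365),(105,187)),((428,325),(165,242)),((612,287),(230,297))]:print("head",tri(t,c6(*a),s,c4(*b)),onz(s,c4(*b),.167))
for b in[(245,298),(420,258),(603,218)]:print("mouth",onz(t,c6(*b),.08))
h=cv2.cvtColor(t["frame"],cv2.COLOR_BGR2HSV)
for p in [(435,168),(396,170),(388,176),(392,225),(439,224)]:print("caddy rim",onz(t,p,.12))
print("tin",onz(t,(425,241),.09),"pot",onz(t,(416,148),.085))
print("mallet head",onz(t,(276,234),.07))
crop(t,375,140,90,120,5,"pics/t2.png")
E
```

```text
blk [0.6167 0.303  0.075 ]
blk [ 0.6867 -0.0265  0.075 ]
blk [ 0.57   -0.0488  0.075 ]
blk [0.5032 0.2814 0.075 ]
len 0.3369027391293158 0.1187416368853638
ctr [0.5941 0.1273 0.075 ] yaw 0.2045148182846204
rail [ 0.6111 -0.0526  0.262 ] (array([ 0.6114, -0.0529,  0.2647]), np.float64(0.0016882451737696349))
rail [0.536  0.3018 0.262 ] (array([0.5372, 0.3017, 0.2615]), np.float64(0.0023950297373421226))
head (array([0.5168, 0.2188, 0.1635]), np.float64(0.01047882820462759)) [0.5202 0.2108 0.167 ]
head (array([0.5403, 0.1125, 0.1588]), np.float64(0.011187816306176608)) [0.5413 0.0963 0.167 ]
head (array([0.562 , 0.0074, 0.1598]), np.float64(0.01168764888987325)) [ 0.5637 -0.0056  0.167 ]
mouth [0.5602 0.233  0.08  ]
mouth [0.5843 0.1275 0.08  ]
mouth [0.6085 0.017  0.08  ]
caddy rim [ 0.6309 -0.4228  0.12  ]
caddy rim [ 0.6241 -0.2857  0.12  ]
caddy rim [ 0.6028 -0.2572  0.12  ]
caddy rim [ 0.4306 -0.2684  0.12  ]
caddy rim [ 0.4339 -0.4314  0.12  ]
tin [ 0.375  -0.3887  0.09  ] pot [ 0.7106 -0.3656  0.085 ]
mallet head [0.4003 0.1414 0.07  ]
```

View pics/t2.png

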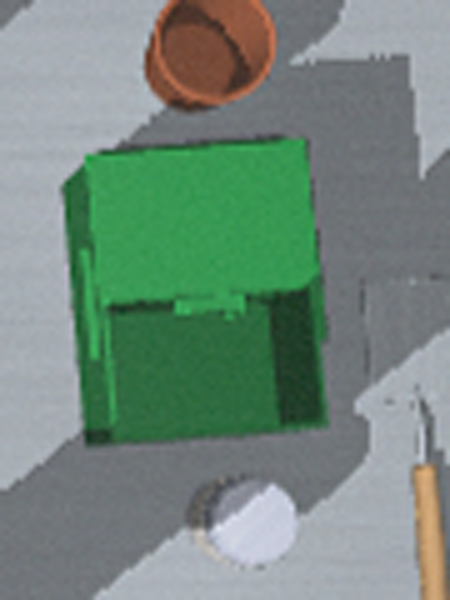

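The caddy crop shows the open half at crop rows 300–440, with front rim corners at (87,440) and (328,425) and the lid's near edge at row ~285. Now I'll compare model projections with observed features and work out the caddy frame.

```bash
cat >> h.py <<'E'
yaw=0.2045;BC=np.array([.5945,.127,0])
from scipy.spatial.transform import Rotation as Ro
BR=Ro.from_euler('z',yaw)
def blk(x,y,z): return BC+BR.apply([x,y,z])
E
python3 - <<'E'
from h import *
np.set_printoptions(precision=4,suppress=True)
s=vision.grab_frame("side");t=vision.grab_frame("top")
for y in(.11,0,-.11):
  m=blk(0,y,.08);hd=m+BR.apply([-.05,0,.0866])
  print(y,"mouth",m,"head",hd)
  w=BR.apply([.866,0,.5])*.017
  for n,p in(("mouth",m),("head",hd),("T-",hd-w),("T+",hd+w)):print(n,"top6",(proj(t,p)-[210,140])*6,"side4",(proj(s,p)-[270,125])*4)
c5=lambda x,y:(x/5+375,y/5+140)
for n,p,z in(("fl",(87,440),.12),("fr",(328,425),.12),("lid bl",(90,155),.128),("lid br",(303,138),.128),("lid fl",(105,305),.128),("lid fr",(315,278),.128)):
  print(n,onz(t,c5(*p),z))
# side view corners of caddy
hsv=cv2.cvtColor(s["frame"],cv2.COLOR_BGR2HSV);g=cv2.inRange(hsv,(50,120,30),(70,255,255))
c=max(cv2.findContours(g,0,2)[0],key=cv2.contourArea);print(cv2.approxPolyDP(c,2,True).reshape(-1,2).tolist())
for p in((306,278),(315,349)):print(p,onz(s,p,.12),onz(s,p,0))
crop(s,290,250,130,110,5,"pics/s2.png")
E
```

```text
0.11 mouth [0.5722 0.2347 0.08  ] head [0.5232 0.2246 0.1666]
mouth top6 [242.5166 278.3718] side4 [153.8199 257.7864]
head top6 [231.1709 344.2666] side4 [104.4956 180.639 ]
T- top6 [238.7951 370.9631] side4 [ 89.2596 192.5546]
T+ top6 [223.4685 317.2966] side4 [119.69   168.7558]
0 mouth [0.5945 0.127  0.08  ] head [0.5455 0.1168 0.1666]
mouth top6 [420.9891 241.3311] side4 [212.7349 310.5141]
head top6 [421.3215 304.7652] side4 [163.0406 230.9936]
T- top6 [427.9775 331.6464] side4 [146.9455 243.7205]
T+ top6 [414.5973 277.6087] side4 [179.0891 218.3035]
-0.11 mouth [0.6168 0.0193 0.08  ] head [0.5679 0.0091 0.1666]
mouth top6 [599.2668 204.3308] side4 [279.0612 369.8746]
head top6 [611.2509 265.3098] side4 [229.3075 287.9899]
T- top6 [616.941  292.3753] side4 [212.2518 301.6455]
T+ top6 [605.5027 237.9672] side4 [246.3108 274.3764]
fl [ 0.4202 -0.2696  0.12  ]
fr [ 0.4304 -0.4368  0.12  ]
lid bl [ 0.6192 -0.2737  0.128 ]
lid br [ 0.6309 -0.4227  0.128 ]
lid fl [ 0.5137 -0.2823  0.128 ]
lid fr [ 0.5323 -0.4284  0.128 ]
[[379, 259], [344, 266], [342, 270], [307, 278], [307, 314], [328, 356], [403, 334], [410, 295]]
(306, 278) [ 0.417  -0.2944  0.12  ] [ 0.4576 -0.1526  0.    ]
(315, 349) [ 0.3762 -0.5099  0.12  ] [ 0.4093 -0.4078  0.    ]
```

View pics/s2.png

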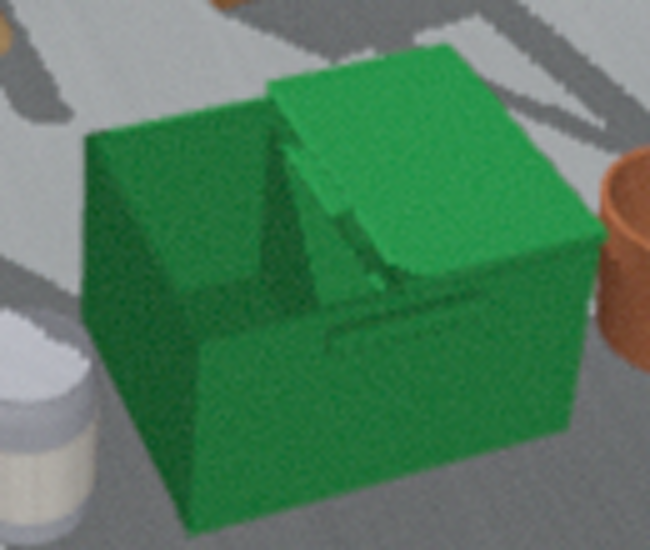

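The side crop confirms an open near half, with its front rim running from (88,135) to (200,342) in the crop. The caddy centre is about (0.525,-0.356) with yaw 0.07, so the bay is at about (0.476,-0.359). The block model agrees with both views to within a few mm. Now the approach moves.

```bash
cat >> h.py <<'E'
Q=lambda q:Ro.from_quat(np.r_[q[1:],q[0]])
def toolR(tilt,yw): # tool tilted from straight down, fingers closing along y of frame yw
    return Ro.from_euler('z',yw)*Ro.from_euler('y',-tilt,degrees=True)*Ro.from_matrix(np.diag([-1.,1,-1]))
def rel(p,R,s=None):
    s=s or readout.state()
    return np.r_[(np.asarray(p)-s["tcp_pos"])*100,(R*Q(s["tool_rot"]).inv()).as_rotvec()].round(3)
AX=BR.apply([-.5,0,.8660])
def graspT(y,tilt,up=.063,back=0.,x=0.):
    R=toolR(tilt,yaw);return blk(x,y,.08)+AX*up+R.apply([0,0,.019-back]),R
E
python3 - <<'E'
from h import *
for b in(.13,0):
  p,R=graspT(-.11,45,back=b,x=-.002);print(p.round(4),rel(p,R))
E
```

```text
[ 0.5072 -0.0035  0.213 ] [34.528 52.211  0.329  0.195 -0.761 -0.09 ]
[0.5972 0.0152 0.1211] [43.529 54.077 -8.863  0.195 -0.761 -0.09 ]
```

Request:
{"op": "send_rows", "data": {
  "series": [
    [[0,0,6,0,0,0],[0,0,12,0.02,-0.08,-0.01],[3,4,16,0.05,-0.2,-0.02],[7,9,16,0.08,-0.32,-0.04],[11,14,16,0.11,-0.44,-0.05],[14,19,16,0.14,-0.56,-0.07],[18,24,16,0.17,-0.68,-0.08],[21,29,16,0.195,-0.761,-0.09],[24,34,16,0.195,-0.761,-0.09],[26,39,16,0.195,-0.761,-0.09],[27,44,16,0.195,-0.761,-0.09],[28,48,16,0.195,-0.761,-0.09]]
  ],
  "gripper": 3
}}

```text
time_s: 1.9
tcp_pos: [0.4289, -0.0888, 0.3641]
tool_rot: [0.371, -0.089, 0.924, 0.035]
ft_force: [0.7, -1.0, -1.7]
grip_width: 0.0298
finger_force: 0.0
```

```bash
python3 - <<'E'
from h import *
s=readout.state();print(s["q"].round(2),s["tcp_pos"],s["ft_force"],s["grip_width"],s["time_s"])
for b in(.13,0):
  p,R=graspT(-.11,45,back=b,x=-.002);print(rel(p,R))
E
```

```text
[ 0.09 -0.49 -0.37 -0.09 -0.93 -1.45] [ 0.42893864 -0.08877269  0.36412475] [ 0.65914316 -0.97582285 -1.74748008] 0.029792958475657 1.9
[ 7.8240e+00  8.5320e+00 -1.5108e+01  5.0000e-03 -2.0000e-02  1.3000e-02]
[ 1.6825e+01  1.0399e+01 -2.4300e+01  5.0000e-03 -2.0000e-02  1.3000e-02]
```

Request:
{"op": "send_rows", "data": {
  "series": [
    [[3,4,-4,0,0,0],[6,7,-9,0,0,0],[7.8,8.5,-13,0,0,0],[7.8,8.5,-15,0,0,0],[7.8,8.5,-15,0,0,0],[7.8,8.5,-15,0,0,0]]
  ]
}}

```text
time_s: 2.65
tcp_pos: [0.5077, -0.0049, 0.2152]
tool_rot: [0.372, -0.089, 0.924, 0.035]
ft_force: [-0.7, 0.3, -0.3]
grip_width: 0.0299
finger_force: 0.0
```

```bash
python3 - <<'E'
from h import *
s=readout.state();print(s["q"].round(2),s["tcp_pos"],s["ft_force"],s["grip_width"],s["time_s"])
for b in(.13,0):
  p,R=graspT(-.11,45,back=b,x=-.002);print(rel(p,R))
a=vision.grab_frame("side");crop(a,250,90,160,150,4,"pics/s3.png")
E
```

```text
[ 0.37 -0.33 -0.86  0.42 -0.31 -2.11] [ 0.50766537 -0.00494839  0.21524056] [-0.69331474  0.29668353 -0.30258009] 0.02993916154020177 2.65
[-0.048  0.15  -0.219  0.005 -0.02   0.013]
[ 8.953e+00  2.017e+00 -9.412e+00  5.000e-03 -2.000e-02  1.300e-02]
```

View pics/s3.png

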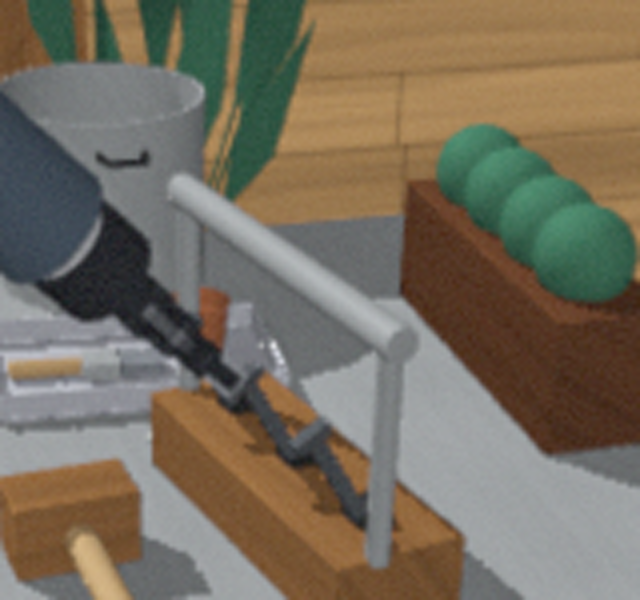

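The picture shows the tilted hand on the robot's side of the rail, pointing along the pegs. The nearest peg's head is at crop (312,435). Joint 5 is close to its limit, so I'll ease the tilt to 40°.

```bash
python3 - <<'E'
from h import *
for b in(.11,.05,0):
  p,R=graspT(-.11,40,back=b,x=-.002);print(rel(p,R))
E
```

```text
[ 1.893  0.548 -1.139 -0.013  0.066  0.013]
[ 5.67   1.331 -5.735 -0.013  0.066  0.013]
[ 8.817  1.984 -9.565 -0.013  0.066  0.013]
```

Request:
{"op": "send_rows", "data": {
  "series": [
    [[0.9,0.3,-0.5,-0.013,0.066,0.013],[1.9,0.55,-1.1,-0.013,0.066,0.013],[3.8,0.94,-3.4,-0.013,0.066,0.013],[5.67,1.33,-5.7,-0.013,0.066,0.013],[5.67,1.33,-5.7,-0.013,0.066,0.013]]
  ]
}}

```text
time_s: 3.32
tcp_pos: [0.5629, 0.0079, 0.1537]
tool_rot: [0.337, -0.096, 0.936, 0.034]
ft_force: [-0.8, -0.9, -0.8]
grip_width: 0.0298
finger_force: 0.0
```

```bash
python3 - <<'E'
from h import *
s=readout.state();print(s["q"].round(2),s["ft_force"],s["time_s"])
p,R=graspT(-.11,40,back=0,x=-.002);print(rel(p,R))
E
```

```text
[ 0.32 -0.09 -0.82  0.43 -0.17 -2.09] [-0.8003355  -0.88050861 -0.84019504] 3.325
[ 3.305e+00  7.030e-01 -3.373e+00  2.000e-03 -7.000e-03  1.000e-03]
```

```bash
python3 - <<'E'
from h import *
for b in(.05,.025,0):
  p,R=graspT(-.108,35,up=.066,back=b,x=-.002);print(rel(p,R))
E
```

```text
[ 0.18   0.259  0.881 -0.016  0.079  0.001]
[ 1.584e+00  5.500e-01 -1.167e+00 -1.600e-02  7.900e-02  1.000e-03]
[ 2.989e+00  8.420e-01 -3.214e+00 -1.600e-02  7.900e-02  1.000e-03]
```

Request:
{"op": "send_rows", "data": {
  "series": [
    [[0.2,0.26,0.9,-0.016,0.079,0.001],[0.2,0.26,0.9,-0.016,0.079,0.001],[0.9,0.4,-0.2,-0.016,0.079,0.001],[1.6,0.55,-1.2,-0.016,0.079,0.001],[1.6,0.55,-1.2,-0.016,0.079,0.001]]
  ]
}}

```text
time_s: 3.95
tcp_pos: [0.5791, 0.0135, 0.1432]
tool_rot: [0.3, -0.098, 0.948, 0.031]
ft_force: [0.0, 1.2, 0.1]
grip_width: 0.0299
finger_force: 0.0
```

```bash
python3 - <<'E'
from h import *
s=readout.state();print(s["q"].round(2),s["ft_force"],s["time_s"])
p,R=graspT(-.108,35,up=.066,x=-.002);print(rel(p,R))
E
```

```text
[ 0.34 -0.02 -0.67  0.24 -0.32 -1.91] [0.04094064 1.23104581 0.05730587] 3.95
[ 1.372e+00  2.820e-01 -2.164e+00 -0.000e+00  2.000e-03 -1.000e-03]
```

Request:
{"op": "send_rows", "data": {
  "series": [
    [[0.5,0.1,-0.7,0,0,0],[0.9,0.2,-1.4,0,0,0],[1.4,0.3,-2.2,0,0,0],[1.4,0.3,-2.2,0,0,0]]
  ]
}}

```text
time_s: 4.45
tcp_pos: [0.5934, 0.0167, 0.121]
tool_rot: [0.3, -0.098, 0.948, 0.031]
ft_force: [-0.0, -0.1, -0.2]
grip_width: 0.03
finger_force: 0.0
```

```bash
python3 - <<'E'
from h import *
s=readout.state();print(s["q"].round(2),s["ft_force"],s["time_s"])
p,R=graspT(-.108,35,up=.066,x=-.002);print(rel(p,R))
print(BR.apply([0,1,0]))
a=vision.grab_frame("side");crop(a,270,130,110,110,5,"pics/s4.png")
E
```

```text
[ 0.33  0.04 -0.69  0.29 -0.24 -1.96] [-0.03483584 -0.06795555 -0.18921462] 4.45
[-0.056 -0.037  0.057 -0.     0.002 -0.001]
[-0.2030776   0.97916265  0.        ]
```

View pics/s4.png

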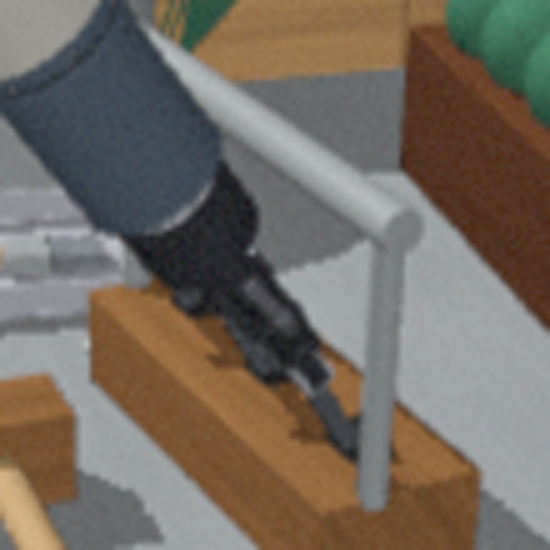

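The picture shows the fingers straddling the near peg's shaft at crop (335,415), with the hand clear of the rail and post. Now I'll wiggle it, +y side first.

Request:
{"op": "send_rows", "data": {
  "series": [
    [[-0.1,0.49,0,0,0,0],[-0.2,0.98,0,0,0,0],[-0.2,0.98,0,0,0,0]]
  ]
}}

```text
time_s: 4.88
tcp_pos: [0.5919, 0.0251, 0.1227]
tool_rot: [0.301, -0.097, 0.948, 0.03]
ft_force: [6.7, -11.1, -1.8]
grip_width: 0.0299
finger_force: 5.9
```

Request:
{"op": "send_rows", "data": {
  "series": [
    [[-0.04,0.2,0,0,0,0],[-0.04,0.2,0,0,0,0]]
  ]
}}

```text
time_s: 5.12
tcp_pos: [0.5917, 0.0255, 0.1227]
tool_rot: [0.3, -0.096, 0.949, 0.029]
ft_force: [14.7, -20.6, -4.4]
grip_width: 0.0301
finger_force: 11.4
```

Request:
{"op": "send_rows", "data": {
  "series": [
    [[-0.04,0.2,0,0,0,0],[-0.04,0.2,0,0,0,0]]
  ]
}}

```text
time_s: 5.38
tcp_pos: [0.5914, 0.0259, 0.1225]
tool_rot: [0.3, -0.095, 0.949, 0.028]
ft_force: [21.4, -31.3, -6.1]
grip_width: 0.03
finger_force: 17.1
```

Request:
{"op": "send_rows", "data": {
  "series": [
    [[0.2,-0.98,0,0,0,0],[0.28,-1.37,0,0,0,0],[0.36,-1.76,0,0,0,0],[0.36,-1.76,0,0,0,0]]
  ]
}}

```text
time_s: 5.88
tcp_pos: [0.5946, 0.0133, 0.1225]
tool_rot: [0.301, -0.098, 0.948, 0.031]
ft_force: [0.9, 0.5, -0.5]
grip_width: 0.0302
finger_force: 0.0
```

Request:
{"op": "send_rows", "data": {
  "series": [
    [[0.06,-0.3,0,0,0,0],[0.06,-0.3,0,0,0,0]]
  ]
}}

```text
time_s: 6.12
tcp_pos: [0.5951, 0.0102, 0.1224]
tool_rot: [0.301, -0.098, 0.948, 0.031]
ft_force: [-0.4, 0.9, 0.0]
grip_width: 0.0299
finger_force: 0.0
```

Request:
{"op": "send_rows", "data": {
  "series": [
    [[0.06,-0.3,0,0,0,0],[0.06,-0.3,0,0,0,0]]
  ]
}}

```text
time_s: 6.38
tcp_pos: [0.5957, 0.007, 0.1223]
tool_rot: [0.301, -0.098, 0.948, 0.031]
ft_force: [-0.4, 0.6, 0.1]
grip_width: 0.0298
finger_force: 0.0
```

Request:
{"op": "send_rows", "data": {
  "series": [
    [[0.04,-0.2,0,0,0,0],[0.04,-0.2,0,0,0,0]]
  ]
}}

```text
time_s: 6.62
tcp_pos: [0.5961, 0.0056, 0.1225]
tool_rot: [0.301, -0.098, 0.948, 0.031]
ft_force: [-1.9, 5.4, 0.6]
grip_width: 0.0301
finger_force: 2.5
```

Request:
{"op": "send_rows", "data": {
  "series": [
    [[0.04,-0.2,0,0,0,0],[0.04,-0.2,0,0,0,0]]
  ]
}}

```text
time_s: 6.88
tcp_pos: [0.5964, 0.0051, 0.1226]
tool_rot: [0.301, -0.098, 0.948, 0.032]
ft_force: [-8.6, 14.8, 3.7]
grip_width: 0.0304
finger_force: 7.9
```

Request:
{"op": "send_rows", "data": {
  "series": [
    [[0.04,-0.2,0,0,0,0],[0.04,-0.2,0,0,0,0]]
  ]
}}

```text
time_s: 7.12
tcp_pos: [0.5967, 0.0047, 0.1228]
tool_rot: [0.302, -0.099, 0.948, 0.033]
ft_force: [-14.6, 23.6, 5.9]
grip_width: 0.0299
finger_force: 13.7
```

This peg gives only about ±1.5 mm, stiffly, so it is tight. Next is the middle peg: back out, step 110 mm along the block, and come in again.

Request:
{"op": "send_rows", "data": {
  "series": [
    [[-0.2,1.0,0,0,0,0],[-2.5,0.5,3.3,0,0,0],[-4.7,0.1,6.55,0,0,0],[-5.5,4,6.55,0,0,0],[-6.3,8,6.55,0,0,0],[-6.95,10.9,6.55,0,0,0],[-6.95,10.9,6.55,0,0,0],[-6.95,10.9,6.55,0,0,0]]
  ]
}}

```text
time_s: 8.12
tcp_pos: [0.5273, 0.1099, 0.1877]
tool_rot: [0.301, -0.098, 0.948, 0.031]
ft_force: [-0.4, -0.1, -0.0]
grip_width: 0.0301
finger_force: 0.0
```

```bash
python3 - <<'E'
from h import *
s=readout.state();print(s["q"].round(2),s["ft_force"],s["time_s"])
for b in(.08,.04,0):
  p,R=graspT(0,35,up=.066,x=-.002,back=b);print(rel(p,R))
E
```

```text
[ 0.63 -0.17 -0.77  0.57 -0.46 -2.44] [-0.36961239 -0.10887729 -0.01204143] 8.125
[-0.136  0.292 -0.059 -0.001  0.003 -0.001]
[ 2.111e+00  7.580e-01 -3.336e+00 -1.000e-03  3.000e-03 -1.000e-03]
[ 4.357e+00  1.224e+00 -6.613e+00 -1.000e-03  3.000e-03 -1.000e-03]
```

Request:
{"op": "send_rows", "data": {
  "series": [
    [[-0.1,0.3,0,0,0,0],[-0.1,0.3,0,0,0,0],[2.1,0.76,-3.3,0,0,0],[3.2,1,-5,0,0,0],[4.35,1.22,-6.6,0,0,0],[4.35,1.22,-6.6,0,0,0]]
  ]
}}

```text
time_s: 8.88
tcp_pos: [0.5707, 0.121, 0.1199]
tool_rot: [0.299, -0.097, 0.949, 0.03]
ft_force: [0.4, -1.2, 1.1]
grip_width: 0.0299
finger_force: 0.0
```

Request:
{"op": "send_rows", "data": {
  "series": [
    [[-0.1,0.49,0,0,0,0],[-0.18,0.9,0,0,0,0],[-0.18,0.9,0,0,0,0]]
  ]
}}

```text
time_s: 9.25
tcp_pos: [0.5692, 0.1318, 0.1224]
tool_rot: [0.301, -0.098, 0.948, 0.031]
ft_force: [1.3, -0.1, 0.4]
grip_width: 0.0298
finger_force: 0.2
```

Request:
{"op": "send_rows", "data": {
  "series": [
    [[-0.04,0.2,0,0,0,0],[-0.04,0.2,0,0,0,0]]
  ]
}}

```text
time_s: 9.5
tcp_pos: [0.569, 0.1322, 0.1224]
tool_rot: [0.301, -0.097, 0.948, 0.03]
ft_force: [0.8, -5.5, 1.3]
grip_width: 0.03
finger_force: 2.5
```

Request:
{"op": "send_rows", "data": {
  "series": [
    [[-0.04,0.2,0,0,0,0],[-0.04,0.2,0,0,0,0]]
  ]
}}

```text
time_s: 9.75
tcp_pos: [0.569, 0.1324, 0.1223]
tool_rot: [0.301, -0.095, 0.948, 0.029]
ft_force: [3.5, -9.5, 0.4]
grip_width: 0.0303
finger_force: 5.0
```

Request:
{"op": "send_rows", "data": {
  "series": [
    [[-0.04,0.2,0,0,0,0],[-0.04,0.2,0,0,0,0]]
  ]
}}

```text
time_s: 10.0
tcp_pos: [0.5689, 0.1326, 0.1223]
tool_rot: [0.301, -0.094, 0.949, 0.028]
ft_force: [5.8, -14.8, 1.0]
grip_width: 0.0297
finger_force: 7.7
```

Request:
{"op": "send_rows", "data": {
  "series": [
    [[0.2,-0.98,0,0,0,0],[0.3,-1.57,0,0,0,0],[0.45,-2.2,0,0,0,0],[0.45,-2.2,0,0,0,0]]
  ]
}}

```text
time_s: 10.5
tcp_pos: [0.5724, 0.1157, 0.122]
tool_rot: [0.301, -0.098, 0.948, 0.031]
ft_force: [0.1, 0.8, 0.6]
grip_width: 0.0303
finger_force: 0.0
```

Request:
{"op": "send_rows", "data": {
  "series": [
    [[0.05,-0.25,0,0,0,0],[0.05,-0.25,0,0,0,0]]
  ]
}}

```text
time_s: 10.75
tcp_pos: [0.5729, 0.1135, 0.1221]
tool_rot: [0.301, -0.098, 0.948, 0.031]
ft_force: [-1.3, 2.3, 1.3]
grip_width: 0.03
finger_force: 0.9
```

Request:
{"op": "send_rows", "data": {
  "series": [
    [[0.05,-0.25,0,0,0,0],[0.05,-0.25,0,0,0,0]]
  ]
}}

```text
time_s: 11.0
tcp_pos: [0.5732, 0.1131, 0.1222]
tool_rot: [0.301, -0.1, 0.948, 0.033]
ft_force: [-5.3, 7.8, 1.3]
grip_width: 0.0295
finger_force: 4.5
```

The middle peg is also tight. After one more push on it I'll go to the third.

Request:
{"op": "send_rows", "data": {
  "series": [
    [[0.06,-0.3,0,0,0,0],[0.06,-0.3,0,0,0,0]]
  ]
}}

```text
time_s: 11.25
tcp_pos: [0.5735, 0.1129, 0.1223]
tool_rot: [0.302, -0.102, 0.947, 0.035]
ft_force: [-9.2, 16.5, 0.6]
grip_width: 0.0302
finger_force: 8.7
```

Request:
{"op": "send_rows", "data": {
  "series": [
    [[-0.25,1.25,0,0,0,0],[-2.5,0.8,3.3,0,0,0],[-4.7,0.3,6.55,0,0,0],[-5.5,4.2,6.55,0,0,0],[-6.3,8.2,6.55,0,0,0],[-6.95,11.3,6.55,0,0,0],[-6.95,11.3,6.55,0,0,0],[-6.95,11.3,6.55,0,0,0]]
  ]
}}

```text
time_s: 12.25
tcp_pos: [0.5043, 0.2197, 0.1869]
tool_rot: [0.3, -0.098, 0.948, 0.031]
ft_force: [0.6, -0.8, -0.1]
grip_width: 0.03
finger_force: 0.0
```

```bash
python3 - <<'E'
from h import *
s=readout.state();print(s["q"].round(2),s["ft_force"],s["time_s"])
for b in(.08,.04,0):
  p,R=graspT(0.11,35,up=.066,x=-.002,back=b);print(p,rel(p,R))
E
```

```text
[ 0.88 -0.12 -0.79  0.79 -0.53 -2.86] [ 0.61030325 -0.78876469 -0.07997509] 12.25
[0.50363167 0.22049486 0.18712427] [-0.064  0.076  0.027 -0.     0.003 -0.001]
[0.52609665 0.22515408 0.15435819] [ 2.182e+00  5.410e-01 -3.250e+00 -0.000e+00  3.000e-03 -1.000e-03]
[0.54856164 0.2298133  0.12159211] [ 4.429e+00  1.007e+00 -6.526e+00 -0.000e+00  3.000e-03 -1.000e-03]
```

Joint 6 is near its limit at -2.86, so I'll make the equivalent half turn about the tool axis here, clear of everything.

Request:
{"op": "send_rows", "data": {
  "series": [
    [[0,0,0,-0.098,-0.0203,0.143],[0,0,0,-0.196,-0.0406,0.286],[0,0,0,-0.294,-0.0609,0.429],[0,0,0,-0.392,-0.0812,0.572],[0,0,0,-0.49,-0.1015,0.715],[0,0,0,-0.588,-0.122,0.858],[0,0,0,-0.686,-0.142,1.001],[0,0,0,-0.784,-0.162,1.144],[0,0,0,-0.882,-0.183,1.287],[0,0,0,-0.882,-0.183,1.287]]
  ]
}}

```text
time_s: 13.5
tcp_pos: [0.5046, 0.2192, 0.1872]
tool_rot: [-0.234, 0.739, -0.603, 0.188]
ft_force: [-0.1, 0.7, 0.1]
grip_width: 0.0301
finger_force: 0.0
```

```bash
python3 - <<'E'
from h import *
s=readout.state();print(s["q"].round(2),s["ft_force"],s["time_s"],Q(s["tool_rot"]).as_matrix()[:,2])
F=Ro.from_euler('z',180,degrees=True)
p,R=graspT(0.11,35,up=.066,x=-.002,back=.08);print(p,rel(p,R*F))
E
```

```text
[ 0.87 -0.12 -0.79  0.77 -0.53 -1.27] [-0.05880411  0.73231041  0.07137933] 13.5 [ 0.56015688  0.11921454 -0.81976348]
[0.50363167 0.22049486 0.18712427] [-0.101  0.13  -0.01  -0.884 -0.187  1.288]
```

Direction is right; second quarter.

Request:
{"op": "send_rows", "data": {
  "series": [
    [[0,0.1,0,-0.098,-0.0207,0.143],[-0.1,0.1,0,-0.196,-0.0414,0.286],[-0.1,0.1,0,-0.294,-0.0621,0.429],[-0.1,0.1,0,-0.392,-0.0828,0.572],[-0.1,0.1,0,-0.49,-0.1035,0.715],[-0.1,0.1,0,-0.588,-0.124,0.858],[-0.1,0.1,0,-0.686,-0.145,1.001],[-0.1,0.1,0,-0.784,-0.166,1.144],[-0.1,0.1,0,-0.884,-0.187,1.288],[-0.1,0.1,0,-0.884,-0.187,1.288],[-0.1,0.1,0,-0.884,-0.187,1.288]]
  ]
}}

```text
time_s: 14.88
tcp_pos: [0.5035, 0.221, 0.1873]
tool_rot: [-0.031, 0.949, 0.096, 0.299]
ft_force: [0.7, -0.8, -0.1]
grip_width: 0.0297
finger_force: 0.0
```

```bash
python3 - <<'E'
from h import *
s=readout.state();print(s["q"].round(2),s["ft_force"],s["time_s"],Q(s["tool_rot"]).as_matrix()[:,2])
F=Ro.from_euler('z',180,degrees=True)
for b in (.08,.04,0):
  p,R=graspT(0.11,35,up=.066,x=-.002,back=b);print(p,rel(p,R*F))
E
```

```text
[ 0.88 -0.12 -0.79  0.77 -0.54  0.29] [ 0.68852455 -0.84673694 -0.1481439 ] 14.875 [ 0.56090546  0.11666738 -0.81961807]
[0.50363167 0.22049486 0.18712427] [ 0.009 -0.048 -0.019 -0.001 -0.001  0.002]
[0.52609665 0.22515408 0.15435819] [ 2.256e+00  4.180e-01 -3.296e+00 -1.000e-03 -1.000e-03  2.000e-03]
[0.54856164 0.2298133  0.12159211] [ 4.502e+00  8.840e-01 -6.572e+00 -1.000e-03 -1.000e-03  2.000e-03]
```

Request:
{"op": "send_rows", "data": {
  "series": [
    [[2.2,0.42,-3.3,0,0,0],[3.4,0.65,-5,0,0,0],[4.5,0.9,-6.55,0,0,0],[4.5,0.9,-6.55,0,0,0]]
  ]
}}

```text
time_s: 15.38
tcp_pos: [0.5486, 0.2285, 0.1201]
tool_rot: [-0.03, 0.949, 0.097, 0.298]
ft_force: [0.2, -1.1, -0.0]
grip_width: 0.0301
finger_force: 0.0
```

Request:
{"op": "send_rows", "data": {
  "series": [
    [[0.1,-0.49,0,0,0,0],[0.22,-1.08,0,0,0,0],[0.22,-1.08,0,0,0,0]]
  ]
}}

```text
time_s: 15.75
tcp_pos: [0.5507, 0.2195, 0.1228]
tool_rot: [-0.031, 0.948, 0.099, 0.299]
ft_force: [1.4, 1.2, -0.5]
grip_width: 0.0299
finger_force: 0.0
```

Request:
{"op": "send_rows", "data": {
  "series": [
    [[0.06,-0.3,0,0,0,0],[0.06,-0.3,0,0,0,0]]
  ]
}}

```text
time_s: 16.0
tcp_pos: [0.5514, 0.2167, 0.1223]
tool_rot: [-0.031, 0.949, 0.099, 0.299]
ft_force: [-0.7, 0.7, -0.7]
grip_width: 0.0297
finger_force: 0.4
```

Request:
{"op": "send_rows", "data": {
  "series": [
    [[0.04,-0.2,0,0,0,0],[0.04,-0.2,0,0,0,0]]
  ]
}}

```text
time_s: 16.25
tcp_pos: [0.5518, 0.2146, 0.122]
tool_rot: [-0.031, 0.949, 0.099, 0.299]
ft_force: [0.4, 0.4, 1.0]
grip_width: 0.0298
finger_force: 0.5
```

Request:
{"op": "send_rows", "data": {
  "series": [
    [[0.06,-0.3,0,0,0,0],[0.06,-0.3,0,0,0,0]]
  ]
}}

```text
time_s: 16.5
tcp_pos: [0.5523, 0.2113, 0.1218]
tool_rot: [-0.03, 0.949, 0.099, 0.299]
ft_force: [-0.1, -0.7, 1.0]
grip_width: 0.0301
finger_force: 0.4
```

Request:
{"op": "send_rows", "data": {
  "series": [
    [[-0.2,0.98,0,0,0,0],[-0.4,1.96,0,0,0,0],[-0.6,2.9,0,0,0,0],[-0.6,2.9,0,0,0,0]]
  ]
}}

```text
time_s: 17.0
tcp_pos: [0.546, 0.2417, 0.1218]
tool_rot: [-0.031, 0.949, 0.1, 0.299]
ft_force: [0.4, 0.5, 0.1]
grip_width: 0.0299
finger_force: 0.0
```

Request:
{"op": "send_rows", "data": {
  "series": [
    [[-0.06,0.3,0,0,0,0],[-0.06,0.3,0,0,0,0]]
  ]
}}

```text
time_s: 17.25
tcp_pos: [0.5456, 0.2436, 0.1218]
tool_rot: [-0.03, 0.949, 0.099, 0.299]
ft_force: [0.4, 0.1, 1.0]
grip_width: 0.0299
finger_force: 0.0
```

Request:
{"op": "send_rows", "data": {
  "series": [
    [[-0.06,0.3,0,0,0,0],[-0.06,0.3,0,0,0,0]]
  ]
}}

```text
time_s: 17.5
tcp_pos: [0.5451, 0.2465, 0.1218]
tool_rot: [-0.03, 0.949, 0.099, 0.299]
ft_force: [0.1, -0.0, 0.8]
grip_width: 0.0298
finger_force: 0.1
```

The third peg (block +y end) swings freely ±9 mm and doesn't spring back, so it is the slack one. I'll recentre it and grip it.

Request:
{"op": "send_rows", "data": {
  "series": [
    [[0.2,-0.98,0,0,0,0],[0.4,-1.9,0,0,0,0],[0.5,-2.45,0,0,0,0],[0.5,-2.45,0,0,0,0],[0.34,-1.65,0,0,0,0],[0.34,-1.65,0,0,0,0]]
  ]
}}

```text
time_s: 18.25
tcp_pos: [0.5484, 0.2309, 0.1219]
tool_rot: [-0.031, 0.949, 0.1, 0.299]
ft_force: [-0.3, 0.9, 0.3]
grip_width: 0.0303
finger_force: 0.0
```

Request:
{"op": "send_rows", "data": {
  "series": [
    [[0,0,0,0,0,0],[0,0,0,0,0,0],[0,0,0,0,0,0],[0,0,0,0,0,0],[0,0,0,0,0,0]]
  ],
  "gripper": 0.8,
  "newtons": 70
}}

```text
time_s: 18.88
tcp_pos: [0.5484, 0.2303, 0.1219]
tool_rot: [-0.031, 0.949, 0.099, 0.299]
ft_force: [-2.3, 0.6, 2.1]
grip_width: 0.0133
finger_force: 68.3
```

```bash
python3 - <<'E'
from h import *
s=readout.state();print(s["q"].round(2),s["ft_force"],s["time_s"],s["tcp_pos"],s["grip_width"],AX*10)
E
```

```text
[ 0.63  0.04 -0.89  1.27 -0.25 -0.04] [-2.29321993  0.56562956  2.05230806] 18.875 [0.5484489  0.23031    0.12194444] 0.01327808340972645 [-4.89581323 -1.01538802  8.66      ]
```

Request:
{"op": "send_rows", "data": {
  "series": [
    [[-0.49,-0.1,0.87,0,0,0],[-0.98,-0.2,1.73,0,0,0],[-1.47,-0.3,2.6,0,0,0],[-1.47,-0.3,2.6,0,0,0]]
  ]
}}

```text
time_s: 19.38
tcp_pos: [0.5335, 0.2268, 0.1476]
tool_rot: [-0.03, 0.949, 0.099, 0.299]
ft_force: [1.7, -0.7, -1.0]
grip_width: 0.013
finger_force: 68.7
```

Request:
{"op": "send_rows", "data": {
  "series": [
    [[-0.98,-0.2,1.73,0,0,0],[-1.96,-0.4,3.46,0,0,0],[-2.94,-0.6,5.2,0,0,0],[-3.43,-0.71,6.06,0,0,0],[-3.43,-0.71,6.06,0,0,0],[-3.43,-0.71,6.06,0,0,0]]
  ]
}}

```text
time_s: 20.12
tcp_pos: [0.4994, 0.2193, 0.2072]
tool_rot: [-0.03, 0.949, 0.099, 0.298]
ft_force: [-0.1, 0.3, -2.2]
grip_width: 0.013
finger_force: 69.2
```

```bash
python3 - <<'E'
from h import *
s=readout.state();print(s["q"].round(2),s["ft_force"],s["time_s"],s["tcp_pos"],s["grip_width"])
a=vision.grab_frame("side");crop(a,250,90,140,140,4,"pics/s5.png")
E
```

```text
[ 0.91 -0.15 -0.74  0.71 -0.61  0.35] [-0.06379375  0.31747682 -2.16790911] 20.125 [0.49938559 0.21931766 0.20718714] 0.013029202637127249
```

View pics/s5.png

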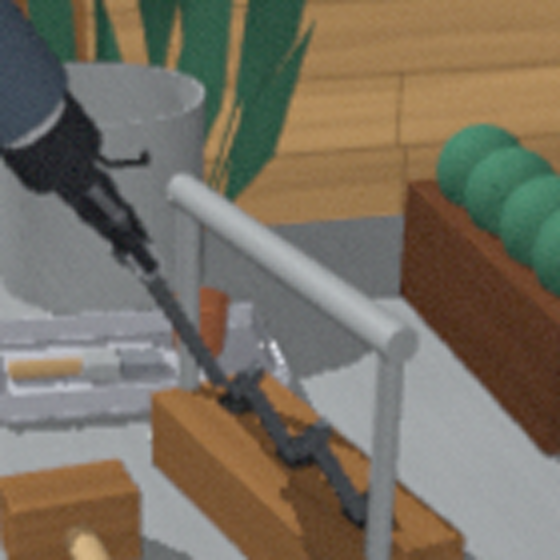

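The picture shows the peg drawn fully out in the hand, with its foot clear of the bush near crop (235,390). The other two pegs are still seated. Now I'll compute the transfer to the caddy.

```bash
cat >> h.py <<'E'
F=Ro.from_euler('z',180,degrees=True)
BAY=np.array([.476,-.359,0])
def placeT(footz,L=.136):
    R=toolR(5,.07)*F
    return BAY+[0,0,footz+L]+R.apply([0,0,.019]),R
E
python3 - <<'E'
from h import *
for z in(.20,.015):
  p,R=placeT(z);print(p,rel(p,R))
E
```

```text
[ 0.4776519  -0.35888418  0.3170723 ] [ -2.176 -57.816  10.99   -0.069   0.517  -0.134]
[ 0.4776519  -0.35888418  0.1320723 ] [ -2.176 -57.816  -7.51   -0.069   0.517  -0.134]
```

Request:
{"op": "send_rows", "data": {
  "series": [
    [[-2,-0.4,3,0,0,0],[-4.5,-1,6.5,0,0,0],[-6.5,-1.5,10,0,0,0],[-7.5,-4,12,0,0.03,0],[-8,-8,13,-0.01,0.08,-0.02],[-8,-12,13,-0.02,0.14,-0.04],[-8,-16,13,-0.03,0.2,-0.05],[-7.5,-20,13,-0.035,0.26,-0.07],[-7,-24,13,-0.04,0.32,-0.08],[-6.5,-28,13,-0.05,0.38,-0.1],[-6,-31,13,-0.06,0.44,-0.11],[-6,-33,13,-0.069,0.517,-0.134]]
  ]
}}

```text
time_s: 21.68
tcp_pos: [0.4397, -0.1123, 0.3379]
tool_rot: [-0.002, 0.999, 0.033, 0.043]
ft_force: [0.4, 0.5, -3.5]
grip_width: 0.013
finger_force: 69.3
```

```bash
python3 - <<'E'
from h import *
s=readout.state();print(s["q"].round(2),s["ft_force"],s["time_s"],s["grip_width"])
for z in(.20,.015):
  p,R=placeT(z);print(p,rel(p,R))
E
```

```text
[ 0.1  -0.01  0.12  0.   -1.61  1.54] [ 0.44104245  0.49093931 -3.51078008] 21.675 0.01303855838878475
[ 0.4776519  -0.35888418  0.3170723 ] [ 3.7980e+00 -2.4657e+01 -2.0830e+00 -1.0000e-03 -1.0000e-03  3.0000e-03]
[ 0.4776519  -0.35888418  0.1320723 ] [ 3.7980e+00 -2.4657e+01 -2.0583e+01 -1.0000e-03 -1.0000e-03  3.0000e-03]
```

Request:
{"op": "send_rows", "data": {
  "series": [
    [[0.5,-4,0,0,0,0],[1.2,-8,0,0,0,0],[2,-12,0,0,0,0],[2.7,-16,0,0,0,0],[3.3,-20,-1,0,0,0],[3.8,-23,-2,0,0,0],[3.8,-24.7,-2.1,0,0,0],[3.8,-24.7,-2.1,0,0,0],[3.8,-24.7,-2.1,0,0,0]]
  ]
}}

```text
time_s: 22.8
tcp_pos: [0.4776, -0.3568, 0.3179]
tool_rot: [-0.002, 0.998, 0.035, 0.045]
ft_force: [-0.3, -0.2, -2.7]
grip_width: 0.013
finger_force: 69.4
```

```bash
python3 - <<'E'
from h import *
s=readout.state();print(s["ft_force"],s["time_s"],s["grip_width"])
p,R=placeT(.015);print(rel(p,R))
a=vision.grab_frame("side");
G=s["tcp_pos"]-Q(s["tool_rot"]).apply([0,0,.019]);print("foot px pred",(proj(a,G-[0,0,.136])-[270,170])*4)
t=vision.grab_frame("top")
A=cv2.resize(a["frame"][170:360,270:420],None,fx=3,fy=3,interpolation=2);B=cv2.resize(t["frame"][140:270,370:480],None,fx=3,fy=3,interpolation=2)
c=np.zeros((570,A.shape[1]+B.shape[1],3),np.uint8);c[:A.shape[0],:A.shape[1]]=A;c[:B.shape[0],A.shape[1]:]=B;cv2.imwrite("pics/c6.png",c)
E
```

```text
[-0.25712893 -0.17165077 -2.68750786] 22.8 0.013028857551435749
[ 8.0000e-03 -2.0700e-01 -1.8587e+01 -2.0000e-03  2.0000e-03 -0.0000e+00]
foot px pred [276.31075272 370.872951  ]
```

View pics/c6.png

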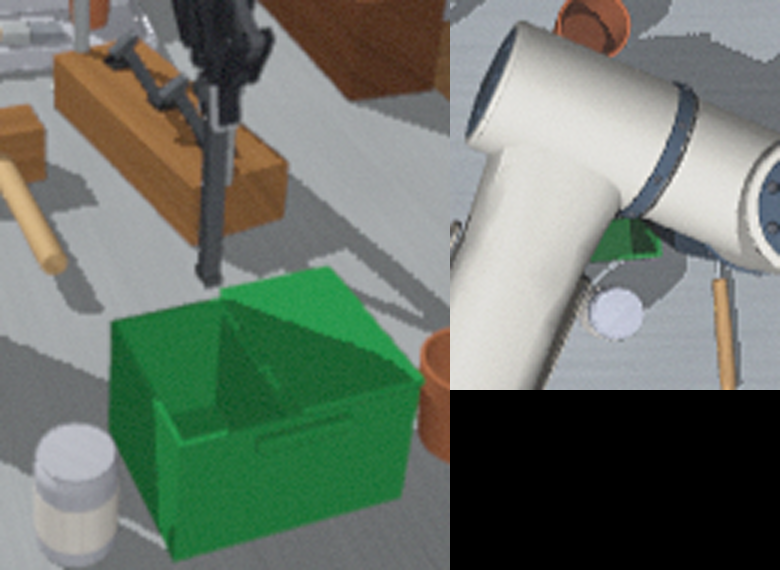

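The peg hangs vertical. Its foot is at (207,283) in the left panel, matching the prediction of (207,278), and it is over the open bay. The tight pegs are seated. Lowering now.

Request:
{"op": "send_rows", "data": {
  "series": [
    [[0,-0.2,-2,0,0,0],[0,-0.2,-5,0,0,0],[0,-0.2,-8,0,0,0],[0,-0.2,-10,0,0,0],[0,-0.2,-12,0,0,0],[0,-0.2,-12,0,0,0]]
  ]
}}

```text
time_s: 23.65
tcp_pos: [0.4768, -0.3579, 0.1964]
tool_rot: [-0.003, 0.998, 0.035, 0.043]
ft_force: [-0.1, -0.2, -2.2]
grip_width: 0.0134
finger_force: 69.3
```

Request:
{"op": "send_rows", "data": {
  "series": [
    [[0,0,-1.5,0,0,0],[0,0,-3,0,0,0],[0,0,-4.5,0,0,0],[0,0,-5.5,0,0,0],[0,0,-5.5,0,0,0]]
  ]
}}

```text
time_s: 24.28
tcp_pos: [0.4769, -0.3588, 0.1413]
tool_rot: [-0.003, 0.998, 0.035, 0.043]
ft_force: [-0.2, -0.0, -2.9]
grip_width: 0.0131
finger_force: 69.2
```

Request:
{"op": "send_rows", "data": {
  "series": [
    [[0,0,-0.5,0,0,0],[0,0,-0.8,0,0,0],[0,0,-0.8,0,0,0]]
  ]
}}

```text
time_s: 24.65
tcp_pos: [0.4774, -0.3591, 0.1343]
tool_rot: [-0.003, 0.998, 0.035, 0.044]
ft_force: [0.8, -0.5, -3.1]
grip_width: 0.0128
finger_force: 69.4
```

Request:
{"op": "send_rows", "data": {
  "series": [
    [[0,0,-0.4,0,0,0],[0,0,-0.6,0,0,0],[0,0,-0.6,0,0,0]]
  ]
}}

```text
time_s: 25.02
tcp_pos: [0.4773, -0.359, 0.1282]
tool_rot: [-0.003, 0.998, 0.035, 0.044]
ft_force: [0.6, -0.2, -3.5]
grip_width: 0.0134
finger_force: 69.4
```

Request:
{"op": "send_rows", "data": {
  "series": [
    [[0,0,-0.2,0,0,0],[0,0,-0.3,0,0,0],[0,0,-0.3,0,0,0]]
  ]
}}

```text
time_s: 25.4
tcp_pos: [0.4774, -0.3591, 0.1253]
tool_rot: [-0.003, 0.998, 0.035, 0.044]
ft_force: [-1.6, 0.7, -3.3]
grip_width: 0.013
finger_force: 69.4
```

Request:
{"op": "send_rows", "data": {
  "series": [
    [[0,0,0,0,0,0],[0,0,0,0,0,0],[0,0,0,0,0,0],[0,0,0,0,0,0],[0,0,0,0,0,0],[0,0,0,0,0,0]]
  ],
  "gripper": 6
}}

```text
time_s: 26.15
tcp_pos: [0.4775, -0.3591, 0.1254]
tool_rot: [-0.003, 0.998, 0.035, 0.044]
ft_force: [0.2, 0.4, 0.6]
grip_width: 0.0599
finger_force: 0.0
```

Request:
{"op": "send_rows", "data": {
  "series": [
    [[0,0,1.5,0,0,0],[0,0,3.5,0,0,0],[0,0,6,0,0,0],[0,0,10,0,0,0],[0,0,15,0,0,0],[0,0,20,0,0,0],[-4,0,22,0,0,0],[-8,0,22,0,0,0],[-8,0,22,0,0,0],[-8,0,22,0,0,0]]
  ]
}}

```text
time_s: 27.4
tcp_pos: [0.3975, -0.3591, 0.3462]
tool_rot: [-0.002, 0.998, 0.035, 0.045]
ft_force: [0.1, 0.3, 0.1]
grip_width: 0.0603
finger_force: 0.0
```

```bash
python3 - <<'E'
from h import *
s=readout.state();print(s["ft_force"],s["time_s"],s["grip_width"],s["tcp_pos"])
a=vision.grab_frame("side");crop(a,230,120,200,240,2.5,"pics/f.png")
E
```

```text
[0.10692038 0.30955319 0.11162329] 27.4 0.060287582290497285 [ 0.39750896 -0.35906602  0.34620391]
```

View pics/f.png

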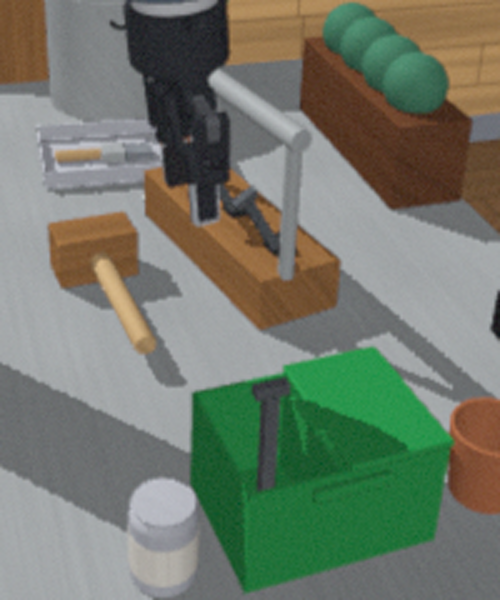

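The peg stands in the caddy's open half with its head at (270,390). The hand is clear and the bystanders haven't moved, so I'm handing in.

```bash
python3 -c "
from rig import ticket
print(ticket.finish_job())"
```

```text
the job is handed in; nothing more can be done
None
```

Job handed in at about 27 s: the loose peg was the one at the +y end of the block, and it now stands foot down in the caddy's open half; the two tight pegs were left in their sockets and nothing else was seen to move.

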